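Pop a tea tin and stop it on the slide

TASK

Press the orange ejector pad of the tea-tin dispenser fully down with one finger, with the other finger already standing in the steel slide beside it, so that the tin that pops up out of its pocket runs into that finger and is stopped before it shoots off the slide's open end. Never pick the tin up or squeeze it, keep it standing, and leave the mug, the jar and the bottle where they are. Finish while holding: one finger still keeping the pad down, the other still stopping the tin on the slide, clear of its pocket.

Things in the scene. Friction and masses are not known exactly. Their poses are not given: they have to be found in the camera images.
- dispenser: White tea-tin dispenser, fixed, 215 x 150 mm. Origin on the counter; +x = downhill along the slide, +y = towards the pad. Slippery steel slide on the line y = 0, 44 mm wide between 4 mm rails 8 mm high, falls 15 degrees to +x; floor 45 mm high at x = 0; from x = -48 to its open end at x = 72 mm. Uphill, x = -48 to -92 mm, is the tin's pocket, 7 mm deeper. Highest point about 90 mm.
- pad_top (a point): Centre of the level top of the orange ejector pad (moves with it). The pad is 56 mm along the dispenser's x, 34 mm along y, centred at x = 20, y = 52 mm of the dispenser. Its top is 59 mm above the counter when up, 50 mm when fully down. The grey housing round it (70 x 46 mm) is 45 mm high.
- ejector (a joint): Travel of the pad in m: 0 up, 0.009 fully down. It moves straight down against a return spring (2 N to start, about 5 N at the bottom) and lifts the pocket's floor by the same distance: after about 7 mm the tin is level with the slide and at once slides off downhill, reaching the open end in well under a second.
- slide_mid (a point): Point on the slide's floor midway between the rails, abreast of the pad's centre: x = 20, y = 0 of the dispenser, 40 mm above the counter, so 10 mm below the top of the fully pressed pad. With the fingers 52 mm apart between centres, side by side across the slide, one stands on the pad and the other over this point in the tin's way.
- slide_end (a point): Middle of the floor's edge at the open lower end of the slide, 26 mm above the counter.
- tin: Round lidded tea tin, green with a brass-coloured lid, 40 mm in diameter and 30 mm high, 60 to 110 g. Origin at the centre of its underside, z along its axis (square to the slide's floor, so it leans 15 degrees downhill). It starts in the pocket, its origin near x = -70 mm in the dispenser's frame, and is loose.
- mug: White mug, 80 mm across and 85 mm high, handle on its +y side; stands loose beside the dispenser. Origin under its centre.
- jar: Amber jar with black cap, 70 mm across and 85 mm high; stands loose on the pad's side of the dispenser. Origin under its centre.
- bottle: Clear water bottle with white cap, 64 mm across and 200 mm high; stands loose beyond the pad's side of the dispenser, downhill. Origin under its centre.
Not all that is in view belongs to the job. What is meant by the tin is not brown, pink or red, and is the smaller of those in its own colour.

How it is judged:
By the outcome, as a careful person would: the job done as asked, in the order asked, and still so for the second after the job is handed in, while the arm keeps its last pose, push and grip.
It also fails if it takes over 27 s, if anything falls off the work surface, if the arm or the gripper's body presses on something with over 40 N, if the wrist force passes 120 N, or if a joint passes its speed limit or range.

ROBOT

A 6-joint arm with a two-finger parallel gripper is mounted at the origin on the work surface. World frame = base frame: x ahead of the robot, y to its left, z up, the work surface at z = 0. Lengths are in m, angles in rad, forces in N, time in s.
With the tool pointing down it reaches from about 0.3 to 0.875 m from the base axis. Payload 6.4 kg.
Tool frame: the origin (TCP) lies midway between the tips of the shut fingers; the grasp point (between the pads) lies manip.grip_depth behind it (manip.grip_depth is the distance from the TCP to the grasp point, in m); y points along the fingers, x is the direction in which the jaws open and shut, and the axes are right-handed (so a half turn about y gives the same grasp; the last joint's range is limited). The gripper opens to 88 mm and grips with 3 to 60 N. Pads are 18 mm wide; open, the fingers measure 123 mm over their backs; the gripper's body (75 mm by 187 mm) begins 45 mm behind the grasp point.
Start: joints at [0.899, 0.181, 1.607, -0, 1.354, -0.206], TCP at [0.258, 0.514, 0.239] pointing down, gripper open.
Joint ranges: [-2.99, 2.99], [-0.89, 2.07], [0.3, 2.58], [-1.14, 4.28], [0, 2.63], [-3.12, 3.12]. Speed limits (rad/s): [2.57, 2.57, 3.01, 3.14, 3.14, 3.14].

INTERFACE

Orientations are given as a rotation vector (axis times angle).
In Python, from station import manip gives the robot as it stands.
- The arm moves only by the shell command python3 -m jog 'ROWS'. ROWS is JSON, a list of rows, each a list of 3 entries, a list of its own where there are three numbers: the shift along the tool's x, y, z in mm, then the turn, a rotation vector about the tool's x, y, z in rad, then the opening, from 0 (shut) to 1 (fully open). A call has 1 to 12 rows; each row shifts and turns the commanded pose from where the row before left it, along the tool's axes as they then stand; what a row does not reach is not made up. A row lasts 1/10 s, in which the tool goes at most 50 mm and 8.59 degrees, less where a joint would pass 70% of its speed; a pose out of reach is approached as far as the arm can. A call is refused whole if a number of a shift passes 50 or a number of a turn 0.15, either way. A call with a gripper value outside its range is refused whole. The fingers move at their own pace and stop on an object; the grip force is fixed at half the most. Time passes only in rows, so rows that do not move let the fingers close. It gives the time, the measured TCP pose, the force and the opening at its end, in the units of the state.
- manip.state(): the state, without advancing time (a new reading comes with each control period).
- manip.get_image(name): name is "scene" or "top" or "wrist"; returns the picture (480x640x3 uint8, red, green, blue); there is no depth.
- manip.camera_model(name): a dict with "mtx" (3x3 intrinsics, pixels), "origin" and "rotation" of the camera in the world. Camera axes: x right, y down, z forward; pixel columns grow to the right and rows downward; lengths in m; the calibration is good to about 2 mm. A picture is of the moment at which its call begins: read the wrist's pose just before it. camera_model takes no time and is no camera call; for the wrist camera it gives the pose at the moment of the call.
- manip.hand_in(): hands the job in, once; it reports no verdict.
Trained networks look in the newest picture that a camera, given by its name, has taken for a name from the list of things; names that differ only in an ending like _2 or _b are one class to them, and where a whole thing is asked for, a point or a joint stands for the part that bears it (a point fixed in the world has none). Each returns a list of dicts, best first, with "confidence" (0 to 1); they miss things now and then, are a little off and sometimes report something else, mostly with a low value. They report only what shows in the picture. A call takes as long as a camera call. They do not tell look-alikes from the thing itself.
- manip.spot_in(label, camera): "rect" ([left, top, right, bottom] in pixels, round what is visible of it).
The state is a dict: "time": time; "joint_positions": joint angles; "qd": joint speeds; "joint_efforts": joint torques, N m; "tcp_pos": TCP position; "orientation": TCP orientation; "wrist_force": force on the tool from outside, world axes, zero at the start; "torque": the same for the moment, N m; "width": opening from 0.0 (shut) to 1.0 (fully open).
Only numpy, scipy, OpenCV 4.12 (cv2) and the standard library are available. Lean on these libraries where they do the work, as an engineer would, in place of code of your own. Each camera call takes 0.05 s, during which the arm holds its last target.

## Working session

There is one attempt and no reset: what is moved stays moved. The work goes in short steps, Python scripts to look and compute and a shell command to move; the robot and the scene stay as the last step left them, time stands still between calls to the robot, and variables do not carry over. Pictures are saved under pics/ and viewed, and the job is handed in when it is done.

```bash
mkdir -p pics; ls; python3 - <<'E'
from station import manip
import cv2
print(manip.state()); print(manip.grip_depth)
for n in ("scene","top","wrist"):
    im=manip.get_image(n); cv2.imwrite(f"pics/{n}0.png",im[:,:,::-1]); m=manip.camera_model(n); print(n,m)
    for l in ("tin","dispenser","pad_top","mug","jar","bottle"):
        print(l,[( [round(v) for v in d["rect"]],round(d["confidence"],2)) for d in manip.spot_in(l,n)]) if n!="wrist" else 0
print(manip.state()["time"])
E
```

```text
pics
{'time': 0.0, 'joint_positions': array([ 8.98707872e-01,  1.81538058e-01,  1.60798663e+00,  8.26026189e-06,
        1.35378193e+00, -2.06309938e-01]), 'qd': array([ 3.53588389e-04,  1.06362996e-03, -4.49419683e-05,  9.52322939e-04,
        6.90092305e-04,  3.54460690e-04]), 'joint_efforts': array([-1.65892019e-03, -4.33876598e+01, -3.41848898e+01,  6.99993828e-02,
        3.85090092e-02, -9.34860714e-05]), 'tcp_pos': array([0.25789765, 0.51333484, 0.23782214]), 'orientation': array([-1.39484079, -0.85839221,  0.86103776]), 'wrist_force': array([ 0.5632206 , -0.42809168,  0.56290657]), 'torque': array([-0.00979541, -0.07329135, -0.01031958]), 'width': 1.000591373230731}
0.0187
scene {'mtx': array([[570.80835059,   0.        , 318.08176076],
       [  0.        , 570.80835059, 237.35807128],
       [  0.        ,   0.        ,   1.        ]]), 'origin': array([ 1.27696326, -0.09816846,  0.61434412]), 'rotation': array([-1.79296255, -1.48256332,  0.71587592])}
tin [([316, 182, 339, 218], 0.97), ([204, 236, 226, 266], 0.9), ([270, 208, 292, 236], 0.82), ([248, 184, 279, 222], 0.77),
[... 519 characters left out ...]
[-2.12491509,  2.12739266, -0.19806035])}
tin [([269, 318, 305, 351], 0.92), ([392, 336, 426, 359], 0.76), ([404, 252, 432, 274], 0.68), ([341, 238, 362, 263], 0.67), ([346, 318, 379, 352], 0.59)]
dispenser [([279, 164, 389, 299], 0.95)]
pad_top [([298, 187, 321, 224], 0.97), ([427, 144, 500, 204], 0.56)]
mug [([426, 146, 502, 202], 0.87)]
jar [([215, 242, 263, 285], 0.86)]
bottle [([170, 131, 235, 202], 0.72)]
wrist {'mtx': array([[362.52631526,   0.        , 328.01052826],
       [  0.        , 362.52631526, 239.90384122],
       [  0.        ,   0.        ,   1.        ]]), 'origin': array([0.19807038, 0.5437656 , 0.38373575]), 'rotation': array([2.47561797, 1.52510543, 0.20346879])}
0.75
```

View pics/scene0.png

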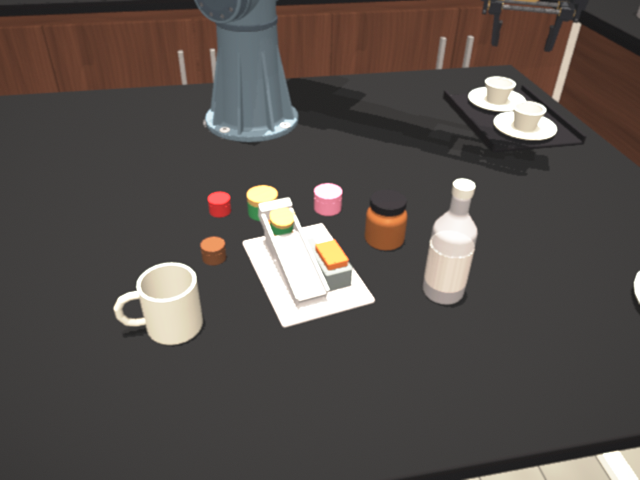

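View pics/top0.png

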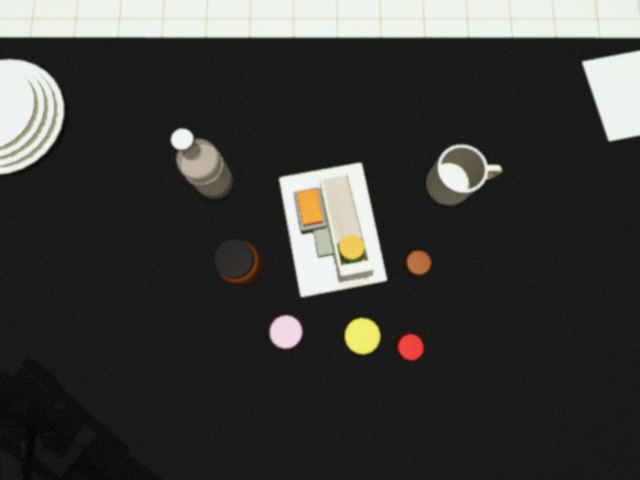

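```bash
python3 -c "
import cv2
a=cv2.imread('pics/top0.png')[140:320,180:480];cv2.imwrite('pics/topc.png',cv2.resize(a,(800,480),interpolation=cv2.INTER_CUBIC))
a=cv2.imread('pics/scene0.png')[170:345,200:420];cv2.imwrite('pics/scenec.png',cv2.resize(a,(754,600),interpolation=cv2.INTER_CUBIC))"
```

```text
(no output)
```

View pics/topc.png

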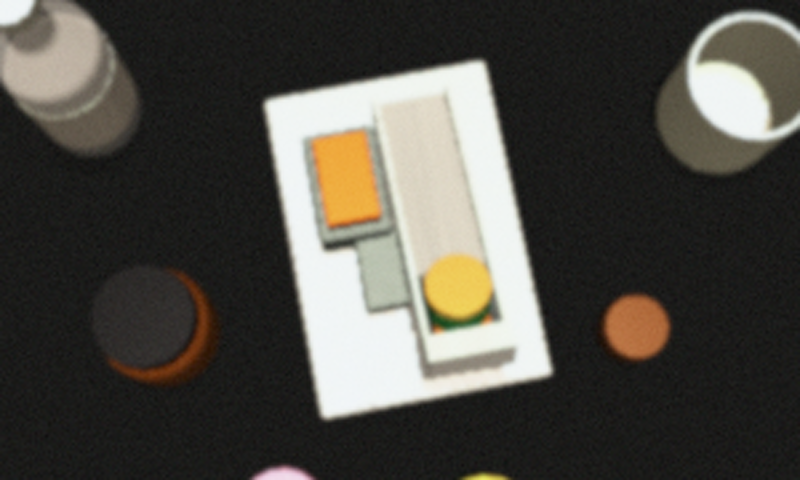

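View pics/scenec.png

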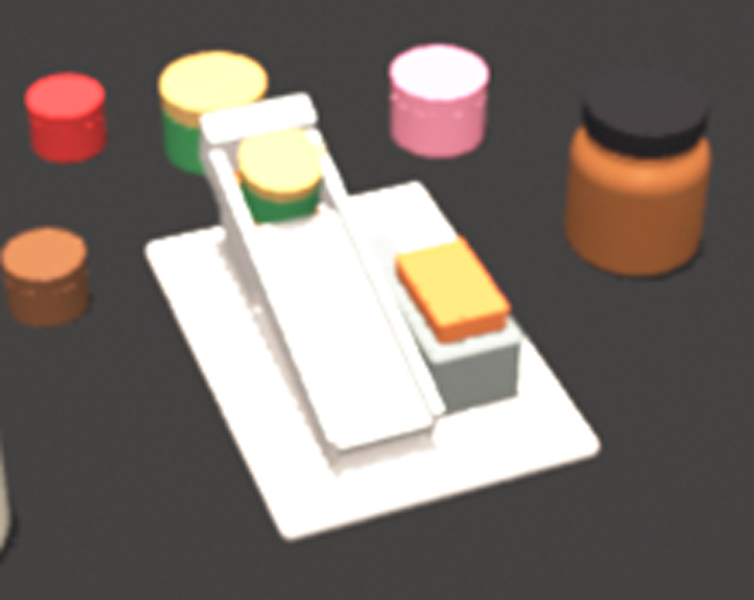

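```bash
cat > h.py <<'E'
import numpy as np,cv2
from scipy.spatial.transform import Rotation as R
from scipy.optimize import least_squares
from station import manip
def proj(m,P):
    p=(np.atleast_2d(P)-m["origin"])@R.from_rotvec(m["rotation"]).as_matrix(); q=p@m["mtx"].T; return q[:,:2]/q[:,2:]
def ray(m,uv,z):
    d=R.from_rotvec(m["rotation"]).as_matrix()@np.linalg.inv(m["mtx"])@np.array([uv[0],uv[1],1.]); return m["origin"]+d*(z-m["origin"][2])/d[2]
def W(q,D):
    D=np.atleast_2d(D)/1000; c,s=np.cos(q[2]),np.sin(q[2]); return np.c_[q[0]+c*D[:,0]-s*D[:,1],q[1]+s*D[:,0]+c*D[:,1],D[:,2]]
E
cat > fit.py <<'E'
from h import *
t=lambda a:np.array(a)*[300/800,180/480]+[180,140]
s=lambda a:np.array(a)*[220/754,175/600]+[200,170]
P=[[48,69,59],[48,35,59],[-8,35,59],[-8,69,59]]
E_=[[72,-22,26],[72,22,26]]
mt,ms=manip.camera_model("top"),manip.camera_model("scene")
obs=[(mt,P,t([(313,138),(367,128),(381,218),(329,227)])),(ms,P,s([(508,303),(445,328),(397,258),(460,240)])),(ms,E_,s([(340,445),(430,420)]))]
def f(q,k=None): return np.concatenate([(proj(m,W(q,D))-u).ravel() for i,(m,D,u) in enumerate(obs) if k is None or i in k])
for k in (None,[0],[1,2]):
    r=least_squares(f,[.45,.05,.1],args=(k,)); print(k,r.x.round(4),np.abs(r.fun).max().round(2),np.sqrt(np.mean(r.fun**2)).round(2))
r=least_squares(f,[.45,.05,.1]); print(r.fun.reshape(-1,2).round(1).tolist()); q=r.x
c,s_=np.cos(q[2]),np.sin(q[2])
def toD(p): d=p[:2]-q[:2]; return np.round([1000*(c*d[0]+s_*d[1]),1000*(-s_*d[0]+c*d[1])],0)
for n,uv,z in (("bottlecap",(182,139),.2),("jarcap",(235,259),.085),("mugrim",(465,168),.085),("tinlid",(351,247),.09)):
    p=ray(mt,uv,z); print(n,p.round(3),toD(p))
bt=ray(ms,(446,298),0);print("bottle base front scene",bt.round(3),toD(bt))
T=R.from_rotvec(manip.state()["orientation"]).as_matrix();print(T.round(3))
yd=np.array([-s_,c,0]);print("pad-slide mid",W(q,[[20,26,50]]),"y-dir",yd)
E
python3 fit.py
```

```text
None [0.5948 0.0086 0.2015] 2.29 1.39
[0] [0.5912 0.0066 0.1689] 0.59 0.41
[1, 2] [0.5962 0.0102 0.1871] 1.73 1.03
[[-2.0, -0.5], [-2.0, -0.7], [-0.4, -2.0], [-1.4, -1.2], [-0.1, 0.5], [-2.1, -1.5], [-2.3, -2.3], [-1.0, -1.9], [-0.8, 0.4], [0.2, 0.1]]
bottlecap [0.661 0.232 0.2  ] [110. 205.]
jarcap [0.513 0.177 0.085] [-47. 181.]
mugrim [ 0.659 -0.187  0.085] [  24. -205.]
tinlid [ 0.53  -0.002  0.09 ] [-65.   2.]
bottle base front scene [0.68  0.233 0.   ] [128. 203.]
[[ 0.449  0.    -0.893]
 [ 0.893  0.     0.449]
 [ 0.    -1.     0.   ]]
pad-slide mid [[0.60921702 0.03809795 0.05      ]] y-dir [-0.20015695  0.97976385  0.        ]
```

The tin meant is the green one with the brass lid in the dispenser's pocket (scene ~(282,222), top ~(351,247)). The larger green one at scene (262,203) and top (362,336) is a look-alike. The brown, pink and red ones are excluded. The enlarged crops confirm this.

Next I move over the dispenser for a close wrist view.

```bash
python3 -m jog '[[[-22,0,-44],[0,0,0],0.39],[[-22,0,-44],[0,0,0],0.39],[[-22,0,-44],[0,0,0],0.39],[[-22,0,-44],[0,0,0],0.39],[[-22,0,-44],[0,0,0],0.39],[[-22,0,-44],[0,0,0],0.39],[[-22,0,-44],[0,0,0],0.39],[[-22,0,-44],[0,0,0],0.39],[[-22,0,-44],[0,0,0],0.39],[[-22,0,-44],[0,0,0],0.39],[[-22,0,-44],[0,0,0],0.39],[[-22,0,-44],[0,0,0],0.39]]'
python3 -m jog '[[[0,0,0],[0,-0.13,0],0.39],[[0,0,0],[0,-0.13,0],0.39],[[0,0,0],[0,-0.13,0],0.39],[[0,0,0],[0,-0.13,0],0.39],[[0,0,0],[0,-0.13,0],0.39],[[0,0,0],[0,0,0],0.39],[[0,0,0],[0,0,0],0.39],[[0,0,0],[0,0,0],0.39]]'
python3 - <<'E'
from h import *
s=manip.state();m=manip.camera_model("wrist");im=manip.get_image("wrist");cv2.imwrite("pics/w1.png",im[:,:,::-1])
print(s["time"],s["tcp_pos"],s["width"],R.from_rotvec(s["orientation"]).as_matrix().round(3),m)
E
```

```text
time: 1.95
tcp_pos: [0.6124, 0.0389, 0.2388]
orientation: [-1.394, -0.86, 0.859]
wrist_force: [0.2, 0.8, 0.4]
width: 0.392
time: 2.75
tcp_pos: [0.6114, 0.0408, 0.2387]
orientation: [-1.118, -1.342, 1.342]
wrist_force: [0.3, 0.2, 0.3]
width: 0.395
2.75 [0.6114292  0.04077092 0.23872523] 0.3946844932855986 [[-0.181  0.    -0.984]
 [ 0.984 -0.    -0.181]
 [-0.    -1.    -0.   ]] {'mtx': array([[362.52631526,   0.        , 328.01052826],
       [  0.        , 362.52631526, 239.90384122],
       [  0.        ,   0.        ,   1.        ]]), 'origin': array([0.54514795, 0.02816515, 0.38371474]), 'rotation': array([1.89285402, 2.27046434, 0.30377695])}
```

View pics/w1.png

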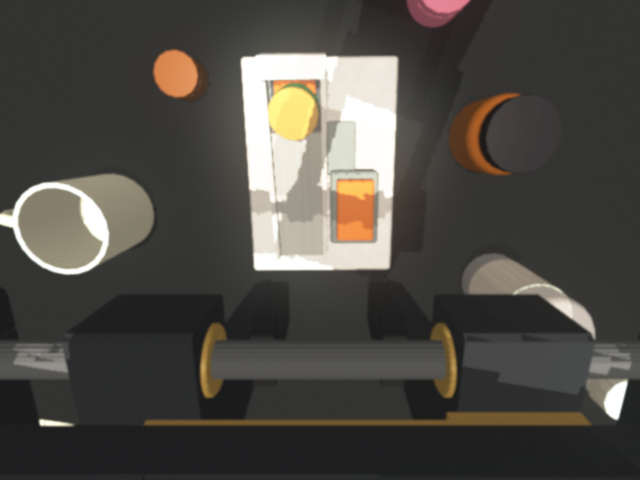

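```bash
python3 -c "
import cv2
a=cv2.imread('pics/w1.png')[45:280,230:410];cv2.imwrite('pics/w1c.png',cv2.resize(a,(450,588),interpolation=cv2.INTER_CUBIC))"
```

```text
(no output)
```

View pics/w1c.png

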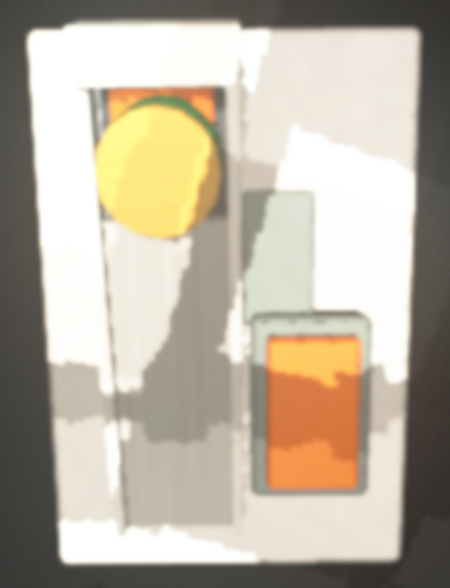

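```bash
cat > fit2.py <<'E'
from h import *
t=lambda a:np.array(a)*[300/800,180/480]+[180,140]
s=lambda a:np.array(a)*[220/754,175/600]+[200,170]
w=lambda a:np.array(a)/2.5+[230,45]
P=[[48,69,59],[48,35,59],[-8,35,59],[-8,69,59]]
E_=[[72,-22,26],[72,22,26]]
H=[[55,75,45],[55,29,45]]
mt,ms=manip.camera_model("top"),manip.camera_model("scene")
mw={'mtx': np.array([[362.52631526,0,328.01052826],[0,362.52631526,239.90384122],[0,0,1.]]), 'origin': np.array([0.54514795, 0.02816515, 0.38371474]), 'rotation': np.array([1.89285402, 2.27046434, 0.30377695])}
PL=[[0,0,0]]
obs=[(mt,P,t([(313,138),(367,128),(381,218),(329,227)])),(ms,P,s([(508,303),(445,328),(397,258),(460,240)])),(ms,E_,s([(340,445),(430,420)])),(mw,P,w([(357,490),(266,490),(268,337),(360,337)])),(mw,E_,w([(122,525),(234,525)])),(mw,H,w([(365,493),(250,493)]))]
def f(q,k): return np.concatenate([(proj(m,W(q,D))-u).ravel() for i,(m,D,u) in enumerate(obs) if i in k])
for k in ([0],[1,2],[3],[3,4,5],[0,3,4,5],[0,1,2,3,4,5]):
    r=least_squares(f,[.59,.01,.18],args=(k,)); q=r.x; print(k,q.round(4),"mid",W(q,[[20,26,50]])[0].round(4),np.abs(r.fun).max().round(2),np.sqrt(np.mean(r.fun**2)).round(2))
    if k==[3,4,5]: print(r.fun.reshape(-1,2).round(1).tolist())
for m,cs in ((mt,t([(265,100),(485,62),(552,375),(322,418)])),(mw,w([(400,562),(62,562),(28,30),(420,30)]))):
    c=np.array([ray(m,u,.006) for u in cs]); print(c[:,:2].round(4).tolist(),c.mean(0)[:2].round(4)); d=(c[0]+c[1]-c[2]-c[3]);e=c[0]+c[3]-c[1]-c[2];print(np.arctan2(d[1],d[0]),np.arctan2(-e[0],e[1]),np.hypot(*d[:2])/2,np.hypot(*e[:2])/2)
E
python3 fit2.py
```

```text
[0] [0.5912 0.0066 0.1689] mid [0.6066 0.0356 0.05  ] 0.59 0.41
[1, 2] [0.5962 0.0102 0.1871] mid [0.611  0.0395 0.05  ] 1.73 1.03
[3] [0.5909 0.0086 0.1833] mid [0.6058 0.0378 0.05  ] 0.77 0.4
[3, 4, 5] [0.5905 0.0084 0.1833] mid [0.6055 0.0376 0.05  ] 1.4 0.79
[[-0.1, -0.6], [-0.3, -0.6], [-0.9, -0.2], [0.6, -0.3], [1.4, -0.5], [-0.9, -0.6], [0.9, 1.3], [-0.5, 1.4]]
[0, 3, 4, 5] [0.5908 0.0081 0.1843] mid [0.6057 0.0373 0.05  ] 1.57 0.89
[0, 1, 2, 3, 4, 5] [0.5916 0.0085 0.1881] mid [0.6064 0.0378 0.05  ] 3.37 1.45
[[0.6685, 0.1176], [0.695, -0.0297], [0.4852, -0.0689], [0.4581, 0.0781]] [0.5767 0.0243]
0.18498476767510935 0.17998551765450813 0.21370409454412606 0.14954898357223506
[[0.6677, 0.1202], [0.6946, -0.0267], [0.4842, -0.0668], [0.4574, 0.0797]] [0.576  0.0266]
0.18924624731185655 0.18090421079442526 0.2142111976099823 0.14910828651029834
```

```bash
python3 -m jog '[[[-2,0,6],[0,0,0],0.39],[[0,40,0],[0,0,0],0.39],[[0,40,0],[0,0,0],0.39],[[0,40,0],[0,0,0],0.39],[[0,30,0],[0,0,0],0.39],[[0,15,0],[0,0,0],0.39],[[0,0,0],[0,0,0],0.39],[[0,0,0],[0,0,0],0.39]]'
python3 - <<'E'
from h import *
s=manip.state();im=manip.get_image("wrist");cv2.imwrite("pics/w2.png",im[:,:,::-1])
a=manip.get_image("scene")[150:330,190:430];cv2.imwrite("pics/s2.png",cv2.resize(a,(800,600),interpolation=cv2.INTER_CUBIC)[:,:,::-1])
a=manip.get_image("top")[140:320,180:480];cv2.imwrite("pics/t2.png",cv2.resize(a,(800,480),interpolation=cv2.INTER_CUBIC)[:,:,::-1])
print(manip.state())
E
```

```text
time: 3.6
tcp_pos: [0.6067, 0.0375, 0.075]
orientation: [-1.118, -1.344, 1.343]
wrist_force: [0.4, 0.1, 0.5]
width: 0.388
{'time': 3.75, 'joint_positions': array([-1.33132738e-01,  4.38817780e-01,  1.63437945e+00,  5.86844362e-06,
        1.06470030e+00, -1.88810465e+00]), 'qd': array([-0.00025675,  0.00229292,  0.00489094,  0.00017369, -0.0022945 ,
        0.00130832]), 'joint_efforts': array([-2.74111389e-02, -5.00439191e+01, -2.86225319e+01, -3.47676454e-02,
        7.41794938e-02,  1.39260606e-03]), 'tcp_pos': array([0.60743392, 0.0375028 , 0.07592823]), 'orientation': array([-1.11968659, -1.34595803,  1.342519  ]), 'wrist_force': array([0.58423739, 0.47679944, 0.29725273]), 'torque': array([ 0.0684003 , -0.00838996,  0.00865623]), 'width': 0.39045561677223206}
```

View pics/w2.png

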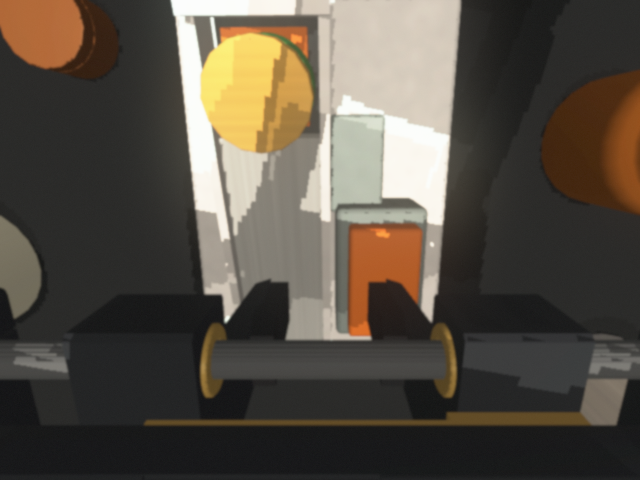

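View pics/s2.png

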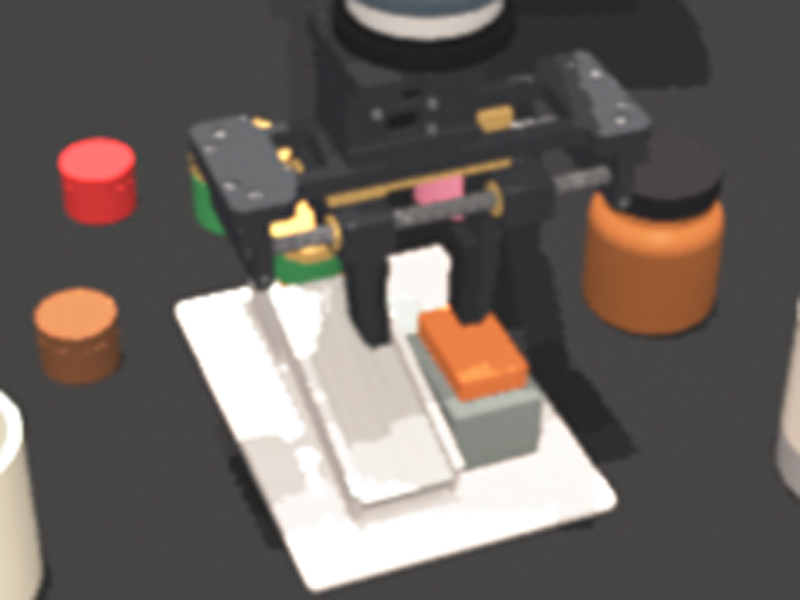

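View pics/t2.png

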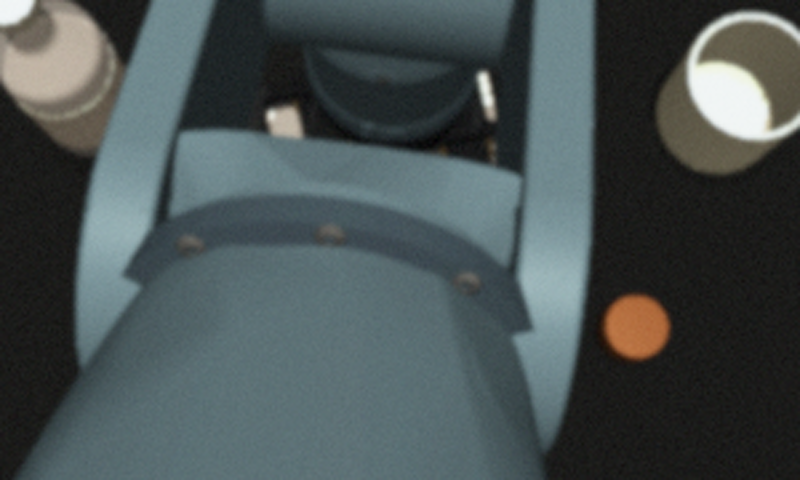

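```bash
python3 - <<'E'
from h import *
q=[.5908,.0083,.1833]
c,s=np.cos(q[2]),np.sin(q[2])
st=manip.state();d=st["tcp_pos"][:2]-q[:2];print("tcp in D",1000*(c*d[0]+s*d[1]),1000*(-s*d[0]+c*d[1]))
a=cv2.imread("pics/s2.png");m=manip.camera_model("scene");mw=manip.camera_model("wrist");b=cv2.imread("pics/w2.png")
k=lambda p:tuple(int(v) for v in (p-[190,150])*[800/240,600/180])
T=R.from_rotvec(st["orientation"]).as_matrix()
for sg in(-1,1):
    cor=[st["tcp_pos"]+T@np.array([sg*.026+i*.00875,0,j*.009]) for i,j in((1,1),(1,-1),(-1,-1),(-1,1))]
    cv2.polylines(a,[np.array([k(p) for p in proj(m,cor)])],True,(255,0,255),1)
    cv2.polylines(b,[proj(mw,cor).astype(int)],True,(255,0,255),1)
for D in([[48,69,59],[48,35,59],[-8,35,59],[-8,69,59]],[[72,-22,26],[72,22,26],[-48,22,57.9],[-48,-22,57.9]]):
    cv2.polylines(a,[np.array([k(p) for p in proj(m,W(q,D))])],True,(0,255,0),1)
    cv2.polylines(b,[proj(mw,W(q,D)).astype(int)],True,(0,255,0),1)
cv2.imwrite("pics/s2o.png",np.hstack([a[200:560,180:560],cv2.resize(b[0:400,170:470],(300,400))[40:]]))
E
```

```text
tcp in D 21.678206143434405 25.68163388850554
```

View pics/s2o.png

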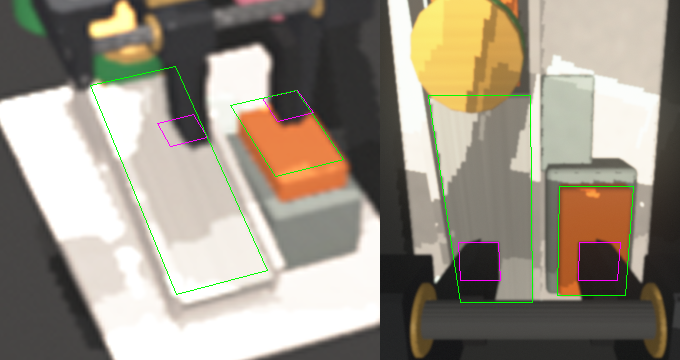

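Both views show one finger over the slide's middle and the other over the pad (the scene overlay is shifted by the same few px for the dispenser and the fingers). I lower until the finger just touches the pad, with the other already down between the rails.

```bash
python3 -m jog '[[[0,8,1],[0,0,0],0.39],[[0,6,1],[0,0,0],0.39],[[0,4,0],[0,0,0],0.39],[[0,0,0],[0,0,0],0.39],[[0,0,0],[0,0,0],0.39]]'
python3 - <<'E'
from h import *
for i in range(1):
    s=manip.state();im=manip.get_image("wrist");cv2.imwrite("pics/w3.png",im[:,:,::-1])
a=manip.get_image("scene")[150:330,190:430];cv2.imwrite("pics/s3.png",cv2.resize(a,(800,600),interpolation=cv2.INTER_CUBIC)[:,:,::-1])
s=manip.state();print(s["tcp_pos"],s["wrist_force"],s["torque"],s["width"])
E
```

```text
time: 4.25
tcp_pos: [0.6039, 0.0373, 0.0559]
orientation: [-1.116, -1.343, 1.344]
wrist_force: [-0.1, 0.6, 4.6]
width: 0.393
[0.60394724 0.03728282 0.05596142] [-1.58602972 -0.12520558  3.22344857] [0.08579711 0.1753055  0.05344008] 0.39525756450558375
```

View pics/s3.png

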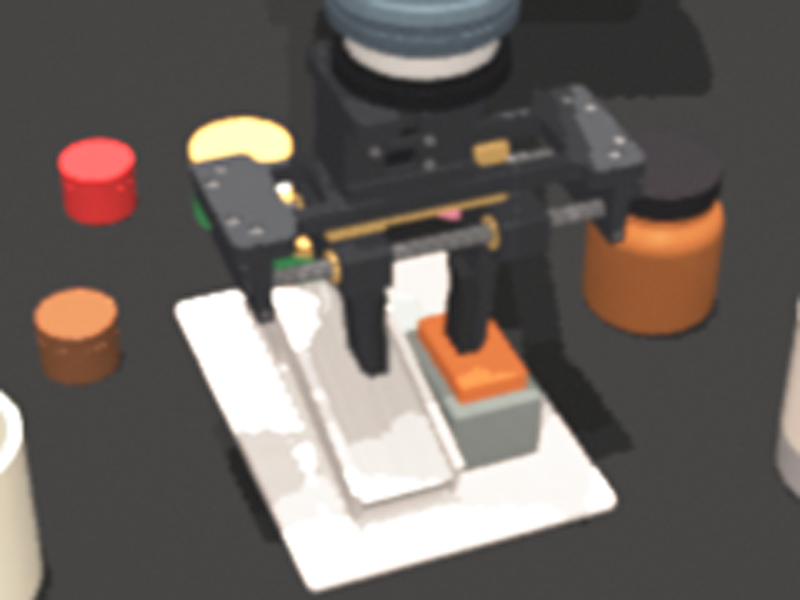

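```bash
python3 -m jog '[[[0,4,0],[0,0,0],0.39],[[0,3,0],[0,0,0],0.39],[[0,0,0],[0,0,0],0.39],[[0,0,0],[0,0,0],0.39]]'
python3 - <<'E'
from h import *
s=manip.state();im=manip.get_image("wrist");cv2.imwrite("pics/w4.png",im[:,:,::-1])
a=manip.get_image("scene")[150:330,190:430];cv2.imwrite("pics/s4.png",cv2.resize(a,(800,600),interpolation=cv2.INTER_CUBIC)[:,:,::-1])
s=manip.state();print(s["tcp_pos"],s["wrist_force"],s["torque"],s["width"])
E
```

```text
time: 4.75
tcp_pos: [0.6042, 0.0373, 0.0502]
orientation: [-1.116, -1.344, 1.344]
wrist_force: [-5.6, -0.7, 16.9]
width: 0.391
[0.60419268 0.03727929 0.05025519] [-6.57582367  0.30664213 16.58648821] [0.38825195 1.17806201 0.21276701] 0.39237560041594877
```

View pics/s4.png

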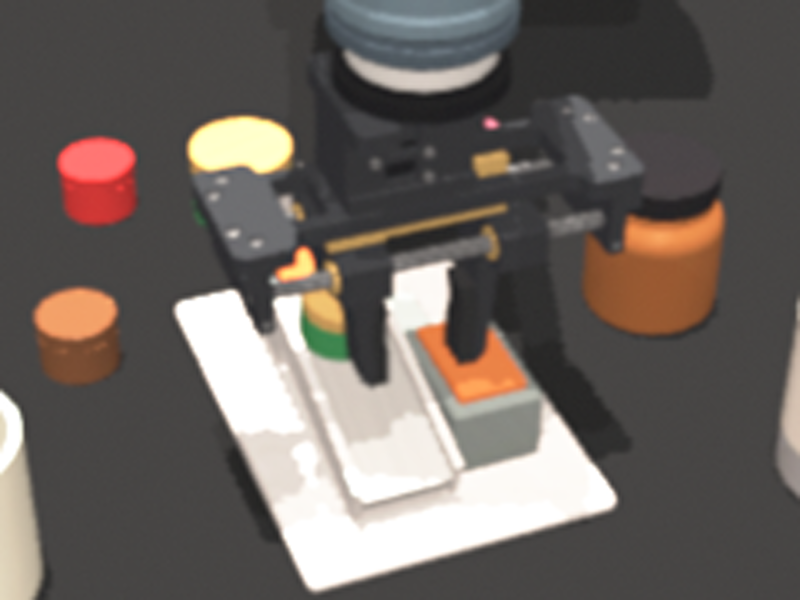

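View pics/w4.png

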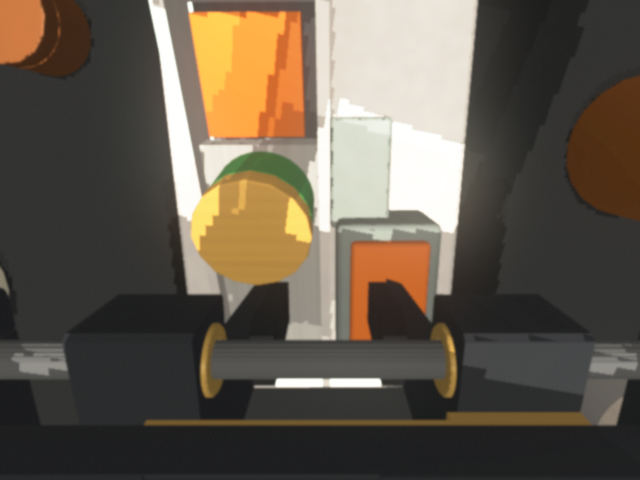

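The tin slid down and stands against the finger. The pad is at z≈50 mm with 17 N, so it sits on its stop. I hold a moment to check that nothing still moves.

```bash
python3 -m jog '[[[0,0,0],[0,0,0],0.39],[[0,0,0],[0,0,0],0.39],[[0,0,0],[0,0,0],0.39],[[0,0,0],[0,0,0],0.39],[[0,0,0],[0,0,0],0.39],[[0,0,0],[0,0,0],0.39]]'
python3 - <<'E'
from h import *
mw=manip.camera_model("wrist");im=manip.get_image("wrist");b0=cv2.imread("pics/w4.png");b=np.ascontiguousarray(im[:,:,::-1])
print("tin",[(np.round(d["rect"]),d["confidence"]) for d in manip.spot_in("tin","wrist")][:3])
q=[.5908,.0083,.1833];c,s=np.cos(q[2]),np.sin(q[2])
st=manip.state();d=st["tcp_pos"][:2]-q[:2];print("tcp D",1000*(c*d[0]+s*d[1]),1000*(-s*d[0]+c*d[1]),st["tcp_pos"],st["wrist_force"],st["time"])
print("diff",np.abs(b0.astype(int)-b)[130:290,180:330].mean(),np.abs(b0.astype(int)-b)[400:].mean())
# model of the tin resting against the slide finger
n=np.array([np.sin(np.radians(15)),0,np.cos(np.radians(15))])
cx=1000*(c*d[0]+s*d[1])-9-20/np.cos(np.radians(15))
e=np.array([np.cos(np.radians(15)),0,-np.sin(np.radians(15))])
for h in (0,30):
    o=np.array([cx-0,0,45-cx*np.tan(np.radians(15))])+h*n
    C=[o+20*(np.cos(a)*e+np.sin(a)*np.array([0,1,0])) for a in np.linspace(0,6.28,40)]
    cv2.polylines(b,[proj(mw,W(q,C)).astype(int)],True,(255,0,255),1)
cv2.imwrite("pics/w5.png",b)
a=manip.get_image("scene")[150:330,190:430];cv2.imwrite("pics/s5.png",cv2.resize(a,(800,600),interpolation=cv2.INTER_CUBIC)[:,:,::-1])
E
```

```text
time: 5.45
tcp_pos: [0.6042, 0.0373, 0.0503]
orientation: [-1.117, -1.344, 1.344]
wrist_force: [-5.8, -0.8, 16.5]
width: 0.387
tin [(array([198., 170., 319., 301.]), 0.88), (array([ 0.,  0., 92., 74.]), 0.81)]
tcp D 18.442616158083354 26.076712002924808 [0.60418052 0.0373015  0.05024104] [-6.47226375  0.25621957 16.53446185] 5.55
diff 18.615236111111113 0.95609375
```

View pics/w5.png

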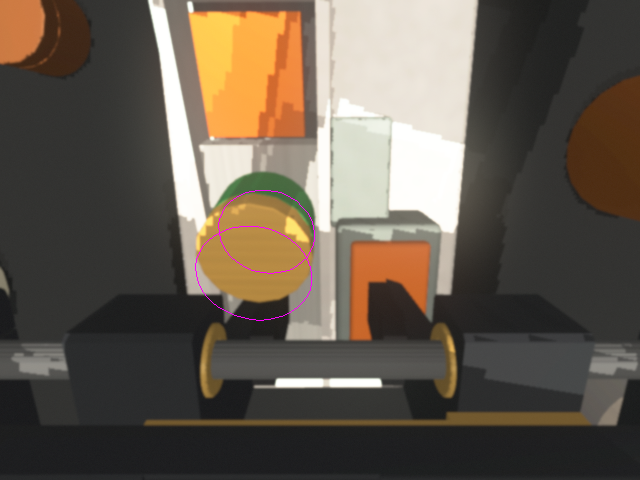

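View pics/s5.png

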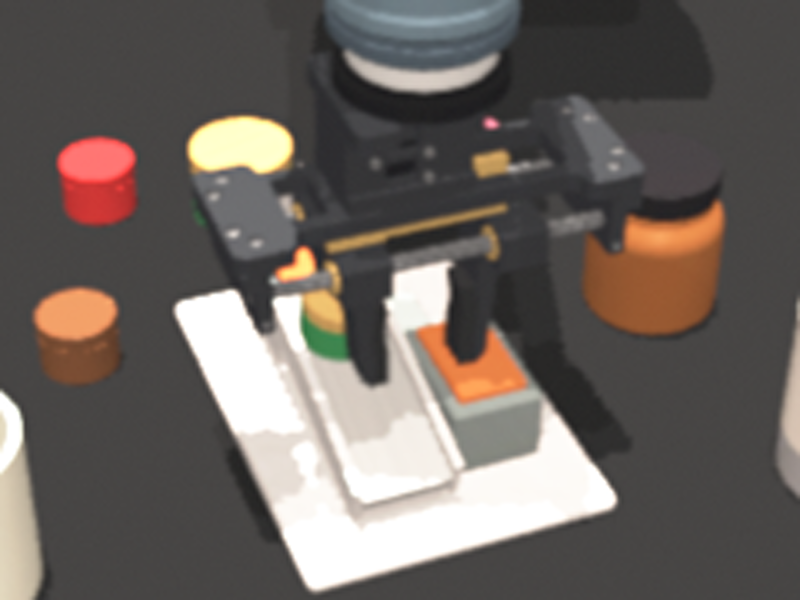

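```bash
python3 -m jog '[[[0,0,0],[0,0,0],0.39],[[0,0,0],[0,0,0],0.39],[[0,0,0],[0,0,0],0.39],[[0,0,0],[0,0,0],0.39],[[0,0,0],[0,0,0],0.39]]'
python3 - <<'E'
from h import *
b=cv2.imread("pics/w5.png").astype(int);im=manip.get_image("wrist")[:,:,::-1].astype(int);print("wrist diff mean",np.abs(im-b)[170:185,180:330].mean(),np.abs(im-b)[400:].mean())
print([np.round(d["rect"]) for d in manip.spot_in("tin","wrist")][:1])
s=manip.state();print(s["tcp_pos"],s["wrist_force"],s["width"],s["time"])
t0=cv2.imread("pics/scene0.png").astype(int);t=manip.get_image("scene")[:,:,::-1].astype(int)
for n,(x0,y0,x1,y1) in dict(mug=(113,262,203,345),jar=(383,215,406,250),bottle=(422,180,478,306)).items(): print(n,np.abs(t-t0)[y0:y1,x0:x1].mean())
manip.hand_in()
E
```

```text
time: 6.1
tcp_pos: [0.6042, 0.0373, 0.0503]
orientation: [-1.117, -1.344, 1.344]
wrist_force: [-5.5, -1.1, 15.8]
width: 0.386
wrist diff mean 0.37155555555555553 0.94494140625
[array([197., 171., 318., 300.])]
[0.60419393 0.03730353 0.05024042] [-6.19613382  1.00255482 16.64176002] 0.3895313571385775 6.2
mug 4.460954930834449
jar 3.806625258799172
bottle 4.432586923658352
the job is handed in; nothing more can be done
```

I set one finger over the slide and the other over the orange pad, 52 mm apart. One straight descent pressed the pad while the slide finger was already in place. The tin popped out of its pocket, slid down and stopped against that finger. I then handed the job in holding that pose, at about 6.2 s of the 27 s allowed.

**Last checks:**
- **Pad:** the fingertip stood at 50.2 mm with a steady upward force of about 16.5 N. That is well above the 5 N spring, so the pad was on its stop.
- **Tin:** it was upright against the slide finger, clear of the pocket and short of the open end. It had not moved between two looks 0.65 s apart, within 1 px.
- **Mug, jar and bottle:** their patches in the scene picture changed only by about noise level (roughly 4 grey levels), so they look undisturbed.

**Disagreements:**
- **Scene camera:** its outlines sat about 3 px off from those of the wrist and top cameras. I relied on the wrist and top cameras.
- **Tin position:** it rests a few mm uphill of where my simple contact outline put it. I think the leaning lid, not the base, touches the finger first.
- **Side force:** a steady sideways force of about 6 N remains along x. I put it down to friction on the pad but did not test that.

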